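Test the conveyor stop and reset it

ROBOT

A 6-joint arm with a two-finger parallel gripper is mounted at the origin on the work surface. World frame = base frame: x ahead of the robot, y to its left, z up, the work surface at z = 0. Lengths are in mm, angles in rad, forces in N, time in s.
With the tool pointing down it reaches from about 225 to 725 mm from the base axis. Payload 3.1 kg.
Tool frame: the origin (TCP) lies on the mounting face of the last link; the fingertips stand 173 mm ahead of it and the grasp point (between the pads) lies 155 mm ahead of it; z points along the fingers, y is the direction in which the jaws open and shut (so a half turn about z gives the same grasp; the last joint's range is limited). The gripper opens to 85 mm and grips with 20 to 120 N. Pads are 22 mm wide; open, the fingers measure 114 mm over their backs; the gripper's body (76 mm by 85 mm) begins 54 mm behind the grasp point. The pads swing forward as they close: fully open they stand 13 mm farther back than shut.
Start: joints at [1.027, 0.048, 0.099, 1.622, 0, 1.443], TCP at [212.065, 480.257, 404.712] pointing down, gripper open.
Joint ranges: [-2.91, 2.91], [-0.99, 1.94], [-1.21, 1.42], [-2.12, 2.29], [-1.49, 1.47], [-3.14, 3.14]. Speed limits (rad/s): [2.79, 2.79, 3.14, 3.14, 3.14, 3.14].

INTERFACE

Orientations are given as a rotation vector (axis times angle).
In Python, from station import env gives the robot as it stands.
- The arm moves only by the tool jog_arm, never from a script. Its argument "motion" is a list of rows, each a list of 3 entries, a list of its own where there are three numbers: the opening, from 0 (shut) to 1 (fully open), then the shift along the tool's x, y, z each as a share of 1 m, from -1 to 1, then the turn about the tool's z as a share of pi/2 rad, from -1 to 1. A call has 1 to 12 rows; each row is the pose to reach, as a shift and turn from the pose measured when the call began, along the tool's axes at that moment; what a row does not reach only later rows make up. A row lasts 1/12 s, in which the tool goes at most 41.7 mm and 7.16 degrees, less where a joint would pass 70% of its speed; a pose out of reach is approached as far as the arm can. A call with a number of a shift or a turn outside -1 to 1 is refused whole. A call with a gripper value outside its range is refused whole. The fingers move at their own pace and stop on an object; "newtons" is the grip in N (left out, the last holds). Time passes only in rows, so rows that repeat a pose let the fingers close. It gives the time, the measured TCP pose, the force and the opening at its end, in the units of the state.
- env.observe(): the state, without advancing time (a new reading comes with each control period).
- env.camera(name): name is "scene" or "top" or "wrist"; returns the picture (400x640x3 uint8, red, green, blue); there is no depth.
- env.camera_model(name): a dict with "fovy" (degrees; the focal length in pixels is half the picture's height over the tangent of half this angle, whatever the lens; pixels are square), "cx", "cy" (the principal point, pixels), "world_from_camera" (4x4, takes a point from camera to world coordinates). Camera axes: x right, y down, z forward; pixel columns grow to the right and rows downward; lengths in mm; the calibration is good to about 2 mm. A picture is of the moment at which its call begins: read the wrist's pose just before it. camera_model takes no time and is no camera call; for the wrist camera it gives the pose at the moment of the call.
- env.finish_job(): hands the job in, once; it reports no verdict.
Trained networks look in the newest picture that a camera, given by its name, has taken for a name from the list of things; names that differ only in an ending like _2 or _b are one class to them, and where a whole thing is asked for, a point or a joint stands for the part that bears it (a point fixed in the world has none). Each returns a list of dicts, best first, with "confidence" (0 to 1); they miss things now and then, are a little off and sometimes report something else, mostly with a low value. They report only what shows in the picture. A call takes as long as a camera call.
- env.search_frame(camera, thing): "rect" ([left, top, width, height] in pixels, round what is visible of it).
- env.regions_of(camera, thing): "pixels" (400x640 bool, what is visible of it) and "rect" ([left, top, width, height] in pixels, round what is visible of it).
- env.tip_of(camera, thing): "location" ([column, row] in pixels: a listed point, or the origin of a listed thing).
The state is a dict: "t": time; "joint_positions": joint angles; "joint_vel": joint speeds; "effort": joint torques, N m; "position": TCP position; "tool_rot": TCP orientation; "contact_force": force on the tool from outside, world axes, zero at the start; "moment": the same for the moment, N m; "grip_width": finger opening in mm.
Only numpy, scipy, OpenCV 4.12 (cv2) and the standard library are available. Lean on these libraries where they do the work, as an engineer would, in place of code of your own. Each camera call takes 0.05 s, during which the arm holds its last target.

TASK

Test the conveyor's emergency stop: with closed fingertips press the mushroom head straight in until it latches and take the fingers off, then turn it clockwise (seen from above) until it springs back out, by pushing one side of its raised rib; never touch both sides of the rib at once, nothing is to be gripped. With the stop out, press the square reset button fully down and let it go. Do not press the round start button, and leave the cartons, tape, marker and jar where they are.

Things in the scene. Friction and masses are not known exactly. Their poses are not given: they have to be found in the camera images.
- stop_station: Fixed grey box 116 x 116 x 50 mm, origin under its centre, z up. On its top a dark round shroud (86 mm across, top 74 mm above the table) surrounds a grey mushroom head, 66 mm across, whose domed top is 84 mm above the table when out. A black-sided rib 60 mm long, 14 mm thick, 24 mm tall stands across the head along the box's x axis. Pressing takes about 4 N at first, 7 N at the bottom.
- rib_top (a point): Middle of the flat upper edge of the rib on the mushroom head, on the head's axis, 108 mm above the table when out; moves and turns with the head. x along the rib, z up. Pressing here straight down pushes the head in.
- stop_press (a joint): How far the mushroom head is in, m: 0 out, 0.0115 at the bottom stop. Pressed to the stop it latches: let go, it stays at about 0.0097. Released by a twist it springs up to 0; a fingertip less than 12 mm above the latched domed top blocks that. Fingertips 88 mm above the table, beside the rib, clear the risen head and still overlap the latched rib by 10 mm.
- stop_twist (a joint): Turn of the mushroom head, rad: 0 at rest, grows clockwise seen from above, stop at 0.9. The latch lets go at about 0.4 to 0.5; the spring turns the head back to 0 when let go. The spring needs about 0.03 N m at the start and 0.08 N m at 0.6 rad.
- rib_flank_left: The +y side face of the rib (56 mm wide plate, 22 mm tall, its face 7 mm from the rib's middle plane). Its origin lies on the head's axis at the station's underside level (table height when the head is out), not on the face. Pushing it towards the rib at the rib's +x end turns the head clockwise.
- rib_flank_right: The -y side face of the rib, like the left one; same origin. Pushing it towards the rib at the rib's -x end turns the head clockwise.
- button_box: Fixed grey box 85 x 150 mm (x, y), 50 mm high, origin at the centre of its underside, with two grey push buttons on its top: square at y = +38 mm, round at y = -38 mm.
- reset_top (a point): Centre of the top of the square reset button, 32 x 32 mm, 62 mm above the table when up.
- reset_button (a joint): How far the square reset button is pressed, m: 0 up, 0.006 fully down (about 5 N); springs back.
- start_top (a point): Centre of the top of the round start button, 32 mm in diameter, 62 mm above the table; must not be pressed.
- start_button (a joint): How far the round start button is pressed, m: 0 up, 0.006 down; stays up.
- carton_tall: Loose paper carton 40 x 40 mm, 75 mm high, between the two boxes; origin under its centre. Leave alone.
- carton_flat: Loose paper carton 110 x 55 mm, 28 mm high, origin under its centre. Leave alone.
- carton_long: Loose paper carton 130 x 45 mm, 35 mm high, origin under its centre. Leave alone.
- tape_roll: Loose roll, 100 mm in diameter, 48 mm high, lying flat; origin under its centre. Leave alone.
- marker: Loose marker pen 115 mm long, 18 mm thick, along its x; origin under its centre. Leave alone.
- jar: Loose white jar 52 mm in diameter, 75 mm high, origin under its centre. Leave alone.

How it is judged:
By the outcome, as a careful person would: the job done as asked, in the order asked, and still so for the second after the job is handed in, with the robot touching nothing.
It also fails if it takes over 48 s, if anything falls off the work surface, if the arm or the gripper's body presses on something with over 40 N, if the wrist force passes 120 N, or if a joint passes its speed limit or range.

## Working session

There is one attempt and no reset: what is moved stays moved. The work goes in short steps, Python scripts to look and compute and a tool call to move; the robot and the scene stay as the last step left them, time stands still between calls to the robot, and variables do not carry over. Pictures are saved under pics/ and viewed, and the job is handed in when it is done.

Besides the shell and the picture viewer there is one more tool, called after "Emit:" by a JSON object that holds its "fn" and its "kwargs", one argument or row to a line. jog_arm: Moves the arm, as the interface text tells. Shift numbers are shares of 1 m and turn numbers shares of pi/2 rad, none past 1 either way. Its arguments: {"type":"object","properties":{"motion":{"type":"array"},"newtons":{"type":"number"}},"required":["motion"]}

```bash
mkdir -p pics; ls; cat > h.py <<'E'
import numpy as np, cv2
from station import env
def save(img,n): cv2.imwrite('pics/'+n,cv2.cvtColor(img,cv2.COLOR_RGB2BGR))
def ray(m,px):
    T=np.array(m['world_from_camera']); f=200/np.tan(np.radians(m['fovy'])/2)
    d=T[:3,:3]@np.array([(px[0]-m['cx'])/f,(px[1]-m['cy'])/f,1]); return T[:3,3],d
def atz(m,px,z):
    o,d=ray(m,px); return o+d*(z-o[2])/d[2]
def proj(m,p):
    T=np.array(m['world_from_camera']); f=200/np.tan(np.radians(m['fovy'])/2)
    c=T[:3,:3].T@(np.array(p)-T[:3,3]); return c[:2]/c[2]*f+[m['cx'],m['cy']]
E
python3 - <<'E'
from h import *
s=env.observe(); print(s)
for c in ['top','scene']:
    save(env.camera(c),c+'1.png'); m=env.camera_model(c); print(c,m)
    for t,z in [('rib_top',108),('reset_top',62),('start_top',62),('stop_station',0),('button_box',0),('carton_tall',0),('jar',0)]:
        for r in env.tip_of(c,t)[:2]:
            print(c,t,r['location'],round(r['confidence'],2),atz(m,r['location'],z).round(1))
E
```

```text
pics
{'t': 0.0, 'joint_positions': array([ 1.02721795e+00,  4.87459417e-02,  9.76071420e-02,  1.62198181e+00,
       -2.53724251e-05,  1.44301136e+00]), 'joint_vel': array([ 1.94137622e-03, -2.36473547e-03,  9.24382749e-05, -6.76889236e-04,
       -1.71259005e-04, -5.82239261e-04]), 'effort': array([ 3.51121307e-03, -3.38782275e+01,  3.20014179e+01,  2.03576207e-02,
        1.79551403e-04,  1.27279137e-05]), 'position': array([211.95967729, 480.09285271, 403.52384135]), 'tool_rot': array([-0.64827858, -3.0732178 ,  0.00345951]), 'contact_force': array([-0.22364952, -0.18316837, -0.5621626 ]), 'moment': array([-0.00630504, -0.01081768, -0.07513207]), 'grip_width': 85.27445353654663}
top {'fovy': 45.806569215497426, 'cx': 318.0595094763291, 'cy': 206.6938799344498, 'world_from_camera': array([[ 5.68295777e-03, -9.96167273e-01,  8.72838426e-02,
         4.57207821e+02],
       [-9.99452201e-01, -8.50412670e-03, -3.19840186e-02,
         3.13307954e+01],
       [ 3.26037054e-02, -8.70542648e-02, -9.95669902e-01,
         1.14893164e+03],
       [ 0.00000000e+00,  0.00000000e+00,  0.00000
[... 796 characters left out ...]
103064e+02],
       [-1.61290362e-02, -8.15122680e-01, -5.79063789e-01,
         4.97267281e+02],
       [ 0.00000000e+00,  0.00000000e+00,  0.00000000e+00,
         1.00000000e+00]])}
scene rib_top [346.8, 223.7] 0.62 [563.9 149.2 108. ]
scene reset_top [284.0, 168.5] 0.71 [ 541.4 -136.5   62. ]
scene reset_top [265.1, 318.0] 0.52 [744.7 212.5  62. ]
scene start_top [260.4, 158.5] 0.65 [ 568.5 -209.3   62. ]
scene stop_station [341.9, 264.9] 0.82 [563.4 136.6  -0. ]
scene button_box [270.2, 185.0] 0.79 [ 563.  -179.6    0. ]
scene carton_tall [295.1, 231.7] 0.81 [592.9   7.5   0. ]
scene carton_tall [199.4, 198.9] 0.67 [ 727.6 -215.9    0. ]
scene jar [231.0, 264.5] 0.92 [737.5  25.4   0. ]
```

View pics/top1.png

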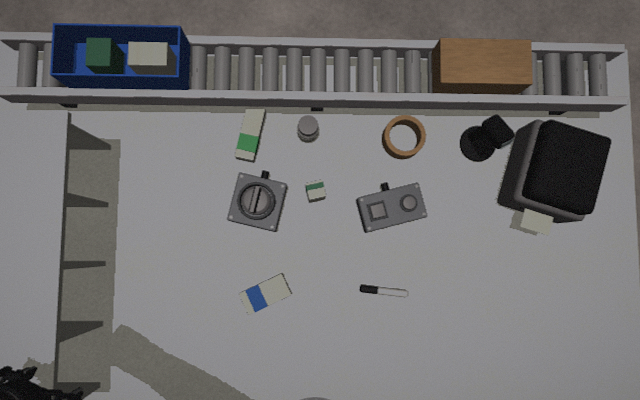

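View pics/scene1.png

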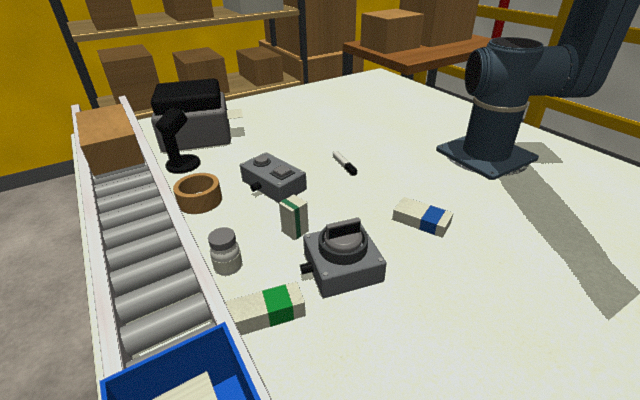

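```bash
python3 - <<'E'
import cv2
a=cv2.imread('pics/top1.png')
cv2.imwrite('pics/top1z.png',cv2.resize(a[155:255,205:335],None,fx=6,fy=6,interpolation=cv2.INTER_CUBIC)[:600])
cv2.imwrite('pics/top1y.png',cv2.resize(a[155:255,340:470],None,fx=6,fy=6,interpolation=cv2.INTER_CUBIC)[:600])
E
```

```text
(no output)
```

View pics/top1z.png

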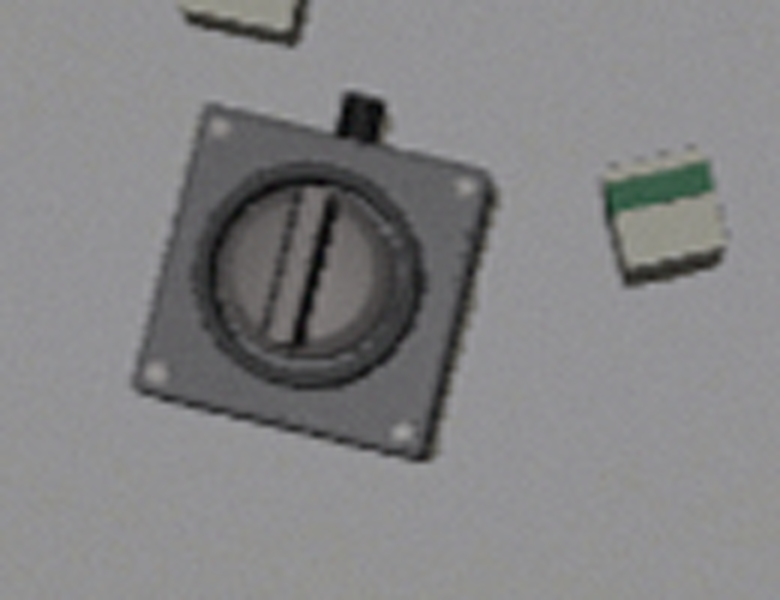

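View pics/top1y.png

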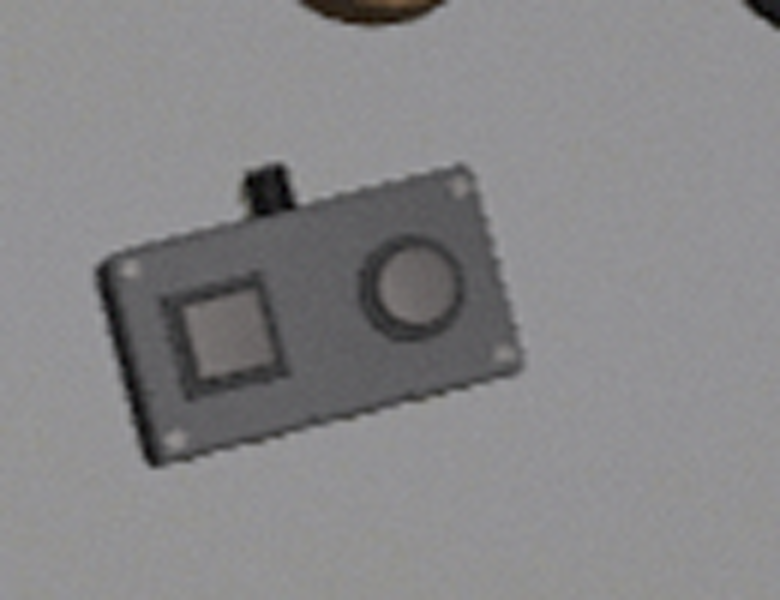

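```bash
python3 - <<'E'
from h import *
m=env.camera_model('top')
P=lambda x,y,x0=205:(x/6+x0,y/6+155)
q=np.array([atz(m,P(*p),50)for p in[(218,125),(466,186),(156,373),(402,432)]]);print(q.round(1),q.mean(0).round(1))
v=q[0]-q[2]+q[1]-q[3];print('stn x angle',np.degrees(np.arctan2(v[1],v[0])))
a,b=atz(m,P(320,188),108),atz(m,P(284,347),108);print(a,b,(a+b)/2,np.degrees(np.arctan2(*(a-b)[1::-1])))
q=np.array([atz(m,P(*p,340),50)for p in[(131,268),(459,186),(176,439),(504,354)]]);print(q.round(1),q.mean(0).round(1))
v=q[0]-q[2]+q[1]-q[3];print('bb x angle',np.degrees(np.arctan2(v[1],v[0])))
print('reset',atz(m,P(228,334,340),62),'start',atz(m,P(413,286,340),62))
ms=env.camera_model('scene')
for p in [(565,144,108),(568,147,108),(543,-143,62)]: print(proj(ms,p))
env.camera('scene');
for r in env.regions_of('scene','stop_station')[:1]: print(r['rect'])
img=env.camera('scene');save(cv2.resize(img[190:310,270:420],None,fx=5,fy=5,interpolation=2),'s1z.png')
print('tool',cv2.Rodrigues(env.observe()['tool_rot'])[0].round(3))
E
```

```text
[[624.3 175.5  50. ]
 [601.3  79.   50. ]
 [527.5 197.4  50. ]
 [505.4 102.5  50. ]] [564.6 138.6  50. ]
stn x angle -13.250079848889317
[592.45257628 130.06850124 108.        ] [533.6934021  142.22096352 108.        ] [563.07298919 136.14473238 108.        ] -11.685060085380812
[[ 570.9 -106.4   50. ]
 [ 604.5 -235.8   50. ]
 [ 504.3 -123.8   50. ]
 [ 538.5 -252.7   50. ]] [ 554.6 -179.7   50. ]
bb x angle 14.48927701914923
reset [ 544.44891601 -142.40518353   62.        ] start [ 563.68065408 -214.44548788   62.        ]
[344.49220034 222.23656671]
[344.01001538 223.8356172 ]
[282.11577841 167.46767211]
[301.0, 216.6, 83.0, 82.9]
tool [[-0.915  0.404  0.   ]
 [ 0.404  0.915  0.   ]
 [-0.     0.    -1.   ]]
```

View pics/s1z.png

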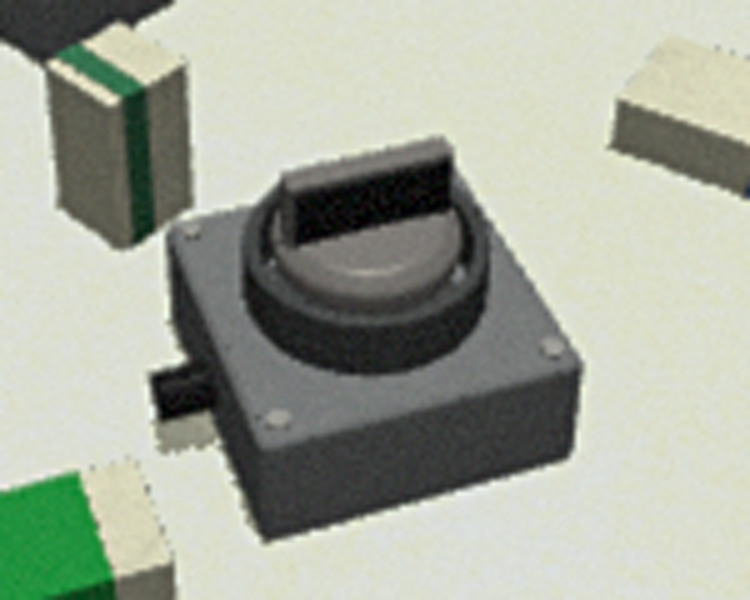

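Emit:
{"fn": "jog_arm", "kwargs": {
  "motion": [
    [0, [-0.46, -0.171, 0], -0.117],
    [0, [-0.46, -0.171, 0], -0.117],
    [0, [-0.46, -0.171, 0], -0.117],
    [0, [-0.46, -0.171, 0], -0.117],
    [0, [-0.46, -0.171, 0], -0.117],
    [0, [-0.46, -0.171, 0], -0.117],
    [0, [-0.46, -0.171, 0], -0.117],
    [0, [-0.46, -0.171, 0], -0.117],
    [0, [-0.46, -0.171, 0], -0.117],
    [0, [-0.46, -0.171, 0], -0.117],
    [0, [-0.46, -0.171, 0], -0.117],
    [0, [-0.46, -0.171, 0], -0.117]
  ]
}}

```text
t: 1.95
position: [565.3, 135.8, 404.7]
tool_rot: [0.365, 3.12, -0.0]
contact_force: [-0.1, 0.7, -0.3]
grip_width: 0.2
```

Emit:
{"fn": "jog_arm", "kwargs": {
  "motion": [
    [0, [0, 0, 0], 0],
    [0, [0, 0, 0], 0],
    [0, [0, 0, 0], 0]
  ]
}}

```text
t: 2.2
position: [565.2, 135.7, 404.4]
tool_rot: [-0.366, -3.12, -0.0]
contact_force: [-0.1, 0.3, -0.2]
grip_width: -0.1
```

```bash
cat > st.py <<'E'
from h import *
def st():
    s=env.observe();R=cv2.Rodrigues(s['tool_rot'])[0]
    print('t',round(s['t'],2),'pos',s['position'].round(1),'f',s['contact_force'].round(1),'m',s['moment'].round(2),'g',round(s['grip_width'],1)); print(R.round(3).tolist(), 'xang',np.degrees(np.arctan2(R[1,0],R[0,0])).round(2)); return s,R
E
python3 - <<'E'
from st import *
st()
for c in ['wrist','scene','top']:
    m=env.camera_model(c)
    img=env.camera(c); save(img,c+'2.png')
    for t,z in [('rib_top',108),('reset_top',62)]:
        for r in env.tip_of(c,t)[:2]: print(c,t,r['location'],round(r['confidence'],2),atz(m,r['location'],z).round(1))
    if c=='wrist':print(m['world_from_camera'])
E
```

```text
t 2.2 pos [565.2 135.7 404.4] f [-0.1  0.3 -0.2] m [-0.05  0.04 -0.01] g -0.1
[[-0.973, 0.232, -0.001], [0.232, 0.973, 0.0], [0.001, 0.0, -1.0]] xang 166.6
wrist rib_top [326.2, 186.9] 0.6 [564.5 140.9 108. ]
wrist reset_top [57.9, 217.0] 0.79 [ 545.  -140.8   62. ]
[[ 2.32366517e-01  9.21990138e-01  3.09741807e-01  4.85759868e+02]
 [ 9.72628296e-01 -2.20276489e-01 -7.39761235e-02  1.55180766e+02]
 [ 2.35814200e-05  3.18453220e-01 -9.47938577e-01  3.74175856e+02]
 [ 0.00000000e+00  0.00000000e+00  0.00000000e+00  1.00000000e+00]]
scene rib_top [345.0, 222.3] 0.61 [564.4 144.6 108. ]
scene rib_top [284.3, 168.6] 0.2 [572.2 -65.3 108. ]
scene reset_top [283.4, 168.1] 0.63 [ 541.8 -138.8   62. ]
top rib_top [268.9, 293.6] 0.47 [358.6 103.4 108. ]
top rib_top [377.9, 207.2] 0.43 [ 548.5 -134.9  108. ]
top reset_top [377.5, 208.8] 0.5 [ 548.8 -141.3   62. ]
```

View pics/wrist2.png

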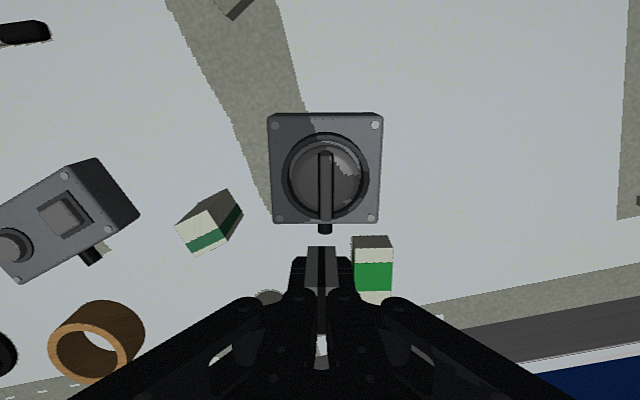

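```bash
python3 - <<'E'
from h import *
m=env.camera_model('wrist')
q=np.array([atz(m,p,50)for p in[(276.5,124.5),(375,124.5),(278.5,218),(372.5,217.5)]]);print(q.round(1),q.mean(0).round(1))
a,b=atz(m,(325.5,152),108),atz(m,(326,221),108);print(a,b,(a+b)/2,np.degrees(np.arctan2(*(b-a)[1::-1])))
ms=env.camera_model('scene')
q=[atz(ms,(270+x/5,190+y/5),50) for x,y in[(190,231),(553,346)]];print('scene',q,(q[0]+q[1])/2)
i=cv2.imread('pics/wrist2.png');cv2.imwrite('pics/w2z.png',cv2.resize(i[100:240,250:400],None,fx=4,fy=4,interpolation=2))
E
```

```text
[[508.2 105.1  50. ]
 [530.6 199.6  50. ]
 [604.5  80.   50. ]
 [627.4 179.3  50. ]] [567.7 141.   50. ]
[535.16130897 147.67614721 108.        ] [595.78771842 134.04336989 108.        ] [565.47451369 140.85975855 108.        ] -12.6730388370887
scene [array([603.24167773,  83.74752195,  50.        ]), array([528.21499815, 200.15050789,  50.        ])] [565.72833794 141.94901492  50.        ]
```

View pics/w2z.png

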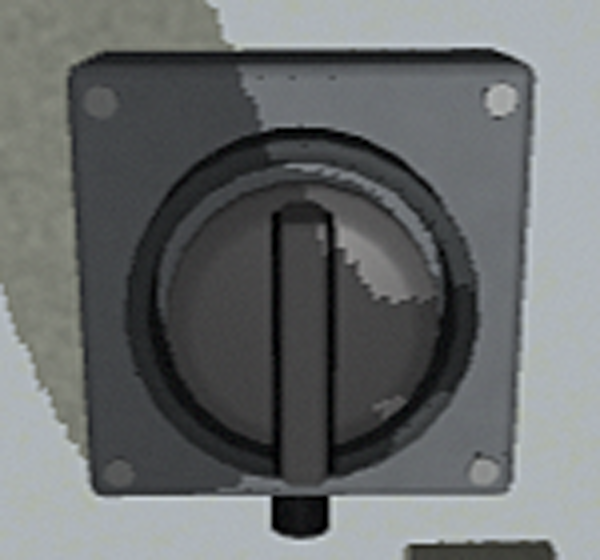

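Emit:
{"fn": "jog_arm", "kwargs": {
  "motion": [
    [0, [0.001, 0.0045, 0.04], 0],
    [0, [0.001, 0.0045, 0.08], 0],
    [0, [0.001, 0.0045, 0.1], 0],
    [0, [0.001, 0.0045, 0.115], 0],
    [0, [0.001, 0.0045, 0.115], 0],
    [0, [0.001, 0.0045, 0.115], 0],
    [0, [0.001, 0.0045, 0.115], 0]
  ]
}}

```text
t: 3.23
position: [565.5, 141.1, 291.5]
tool_rot: [0.363, 3.117, 0.001]
contact_force: [0.1, 0.2, -1.0]
grip_width: -0.3
```

```bash
python3 - <<'E'
from st import *
st()
a=env.camera('scene');save(cv2.resize(a[150:310,270:430],None,fx=3.7,fy=3.7,interpolation=2),'s3.png')
a=env.camera('wrist');save(a,'w3.png')
E
```

```text
t 3.23 pos [565.5 141.1 291.5] f [ 0.1  0.2 -1. ] m [-0.02  0.01 -0.04] g -0.3
[[-0.973, 0.23, 0.003], [0.23, 0.973, 0.0], [-0.003, 0.001, -1.0]] xang 166.71
```

View pics/s3.png

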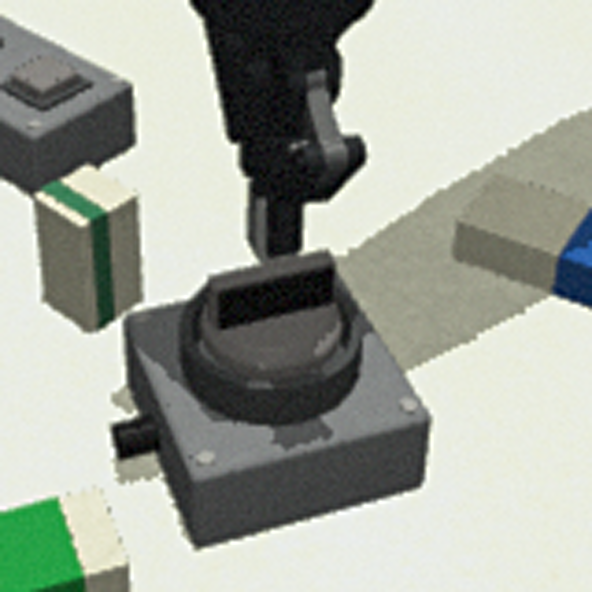

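View pics/w3.png

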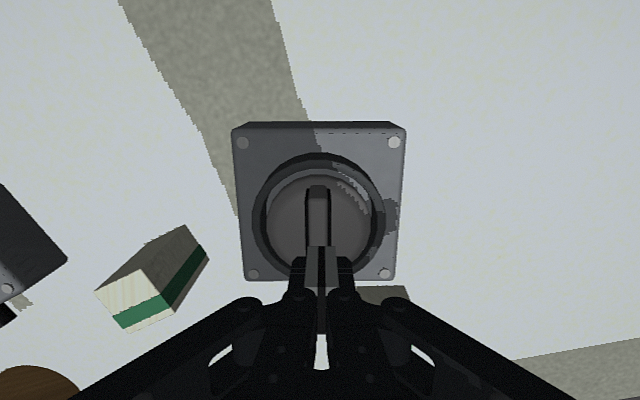

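Emit:
{"fn": "jog_arm", "kwargs": {
  "motion": [
    [0, [0, 0, 0.006], 0],
    [0, [0, 0, 0.01], 0],
    [0, [0, 0, 0.014], 0],
    [0, [0, 0, 0.017], 0],
    [0, [0, 0, 0.02], 0],
    [0, [0, 0, 0.021], 0],
    [0, [0, 0, 0.021], 0],
    [0, [0, 0, 0.021], 0]
  ]
}}

```text
t: 4.0
position: [566.5, 141.1, 272.2]
tool_rot: [0.363, 3.113, 0.002]
contact_force: [1.3, 0.3, 4.7]
grip_width: -0.1
```

Emit:
{"fn": "jog_arm", "kwargs": {
  "motion": [
    [0, [0, 0, 0.002], 0],
    [0, [0, 0, 0.003], 0],
    [0, [0, 0, 0.004], 0],
    [0, [0, 0, 0.004], 0],
    [0, [0, 0, 0.004], 0]
  ]
}}

```text
t: 4.42
position: [566.5, 141.2, 269.9]
tool_rot: [0.363, 3.112, 0.003]
contact_force: [-0.9, -0.5, 8.8]
grip_width: -0.2
```

Emit:
{"fn": "jog_arm", "kwargs": {
  "motion": [
    [0, [0, 0, 0.002], 0],
    [0, [0, 0, 0.004], 0],
    [0, [0, 0, 0.004], 0],
    [0, [0, 0, 0.004], 0]
  ]
}}

```text
t: 4.75
position: [566.5, 141.2, 269.8]
tool_rot: [0.362, 3.11, 0.003]
contact_force: [-4.5, -1.3, 15.5]
grip_width: 0.0
```

Emit:
{"fn": "jog_arm", "kwargs": {
  "motion": [
    [0, [0, 0, -0.01], 0],
    [0, [0, 0, -0.03], 0],
    [0, [0, 0, -0.045], 0],
    [0, [0, 0, -0.045], 0],
    [0, [-0.028, 0.034, -0.045], 0],
    [0, [-0.028, 0.034, -0.045], 0],
    [0, [-0.028, 0.034, -0.045], 0],
    [0, [-0.028, 0.034, -0.045], 0]
  ]
}}

```text
t: 5.42
position: [600.6, 167.9, 313.1]
tool_rot: [0.362, 3.113, 0.001]
contact_force: [0.3, -0.8, 0.5]
grip_width: 0.0
```

```bash
python3 - <<'E'
from st import *
st()
a=env.camera('scene');save(cv2.resize(a[150:310,270:430],None,fx=3.7,fy=3.7,interpolation=2),'s4.png')
a=env.camera('wrist');save(a,'w4.png')
E
```

```text
t 5.42 pos [600.6 167.9 313.1] f [ 0.3 -0.8  0.5] m [-0.03  0.   -0.01] g 0.0
[[-0.973, 0.23, 0.007], [0.23, 0.973, 0.0], [-0.007, 0.002, -1.0]] xang 166.73
```

View pics/s4.png

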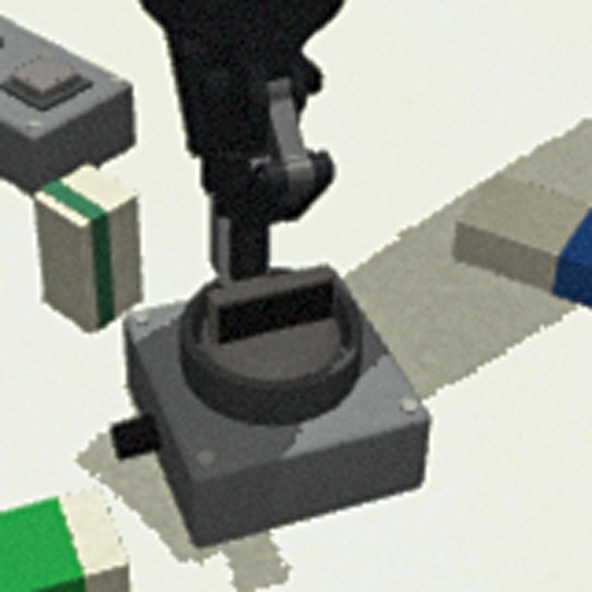

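View pics/w4.png

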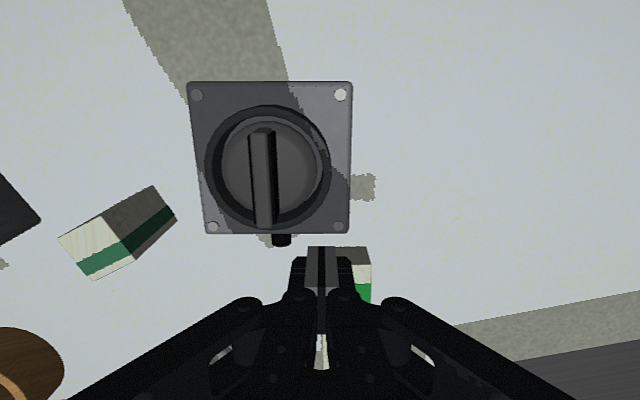

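Emit:
{"fn": "jog_arm", "kwargs": {
  "motion": [
    [0, [0, 0, 0.025], 0],
    [0, [0, 0, 0.045], 0],
    [0, [0, 0, 0.051], 0],
    [0, [0, 0, 0.051], 0],
    [0, [0, 0, 0.051], 0],
    [0, [0, 0, 0.051], 0]
  ]
}}

```text
t: 6.02
position: [601.5, 167.5, 266.4]
tool_rot: [0.363, 3.107, 0.004]
contact_force: [0.8, -0.3, -0.1]
grip_width: 0.4
```

Emit:
{"fn": "jog_arm", "kwargs": {
  "motion": [
    [0, [0, 0, 0.004], 0],
    [0, [0, 0, 0.004], 0],
    [0, [0, 0, 0.004], 0]
  ]
}}

```text
t: 6.27
position: [601.8, 167.5, 263.3]
tool_rot: [0.362, 3.105, 0.005]
contact_force: [-0.1, -0.5, -0.1]
grip_width: -0.2
```

Emit:
{"fn": "jog_arm", "kwargs": {
  "motion": [
    [0, [0.001, -0.004, 0.001], 0],
    [0, [0.001, -0.008, 0.001], 0],
    [0, [0.001, -0.012, 0.001], 0],
    [0, [0.001, -0.012, 0.001], 0]
  ]
}}

```text
t: 6.6
position: [598.0, 155.2, 262.2]
tool_rot: [0.364, 3.106, 0.004]
contact_force: [-0.4, -0.4, 0.5]
grip_width: -0.2
```

```bash
python3 - <<'E'
from st import *
st()
a=env.camera('scene');save(cv2.resize(a[150:310,270:430],None,fx=3.7,fy=3.7,interpolation=2),'s5.png')
a=env.camera('wrist');save(a,'w5.png')
E
```

```text
t 6.6 pos [598.  155.2 262.2] f [-0.4 -0.4  0.5] m [-0.01  0.05  0.05] g -0.2
[[-0.973, 0.231, 0.015], [0.231, 0.973, 0.001], [-0.014, 0.004, -1.0]] xang 166.63
```

View pics/s5.png

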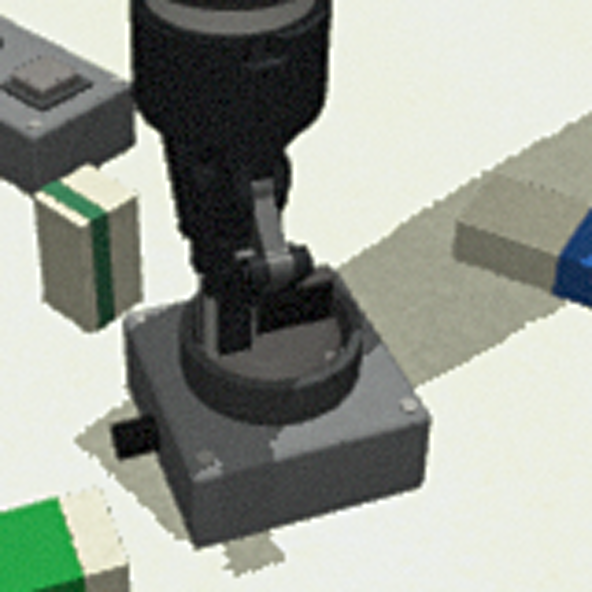

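View pics/w5.png

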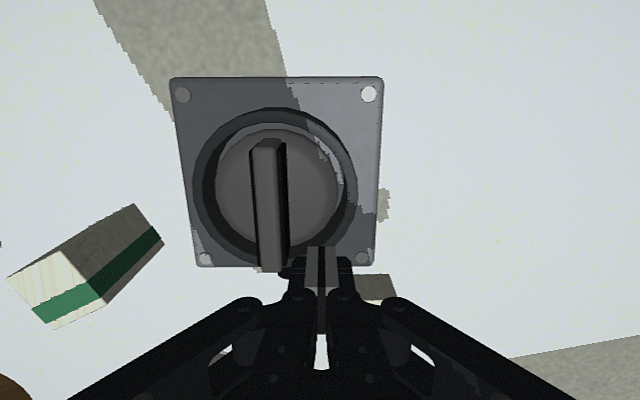

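Emit:
{"fn": "jog_arm", "kwargs": {
  "motion": [
    [0, [0.005, -0.003, 0], 0],
    [0, [0.005, -0.006, 0], 0],
    [0, [0.005, -0.009, 0], 0],
    [0, [0.005, -0.012, 0], 0],
    [0, [0.005, -0.012, 0], 0]
  ]
}}

```text
t: 7.12
position: [590.6, 145.2, 262.5]
tool_rot: [0.363, 3.104, 0.007]
contact_force: [1.4, 2.4, -0.7]
grip_width: 0.1
```

```bash
python3 - <<'E'
from st import *
st()
a=env.camera('wrist');save(a,'w6.png')
E
```

```text
t 7.12 pos [590.6 145.2 262.5] f [ 1.4  2.4 -0.7] m [ 0.67 -0.25 -0.07] g 0.1
[[-0.973, 0.231, 0.017], [0.231, 0.973, 0.003], [-0.015, 0.006, -1.0]] xang 166.65
```

View pics/w6.png

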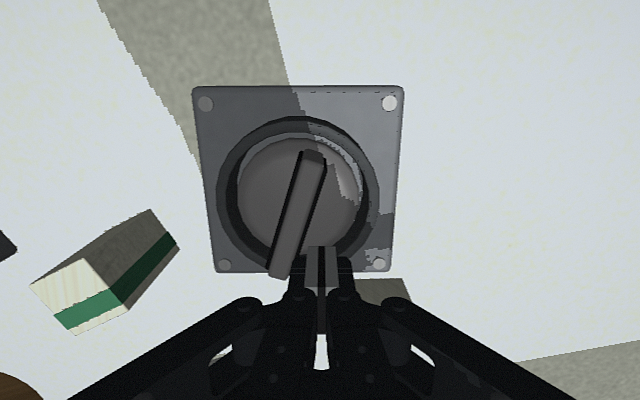

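Emit:
{"fn": "jog_arm", "kwargs": {
  "motion": [
    [0, [0.001, -0.002, 0], 0],
    [0, [0.001, -0.004, 0], 0],
    [0, [0.001, -0.006, 0], 0],
    [0, [0.001, -0.006, 0], 0]
  ]
}}

```text
t: 7.5
position: [588.9, 139.5, 264.1]
tool_rot: [0.363, 3.101, 0.007]
contact_force: [2.4, 3.2, 4.4]
grip_width: 0.0
```

```bash
python3 - <<'E'
from st import *
st()
a=env.camera('wrist');save(a,'w7.png')
a=env.camera('scene');save(cv2.resize(a[150:310,270:430],None,fx=3.7,fy=3.7,interpolation=2),'s7.png')
E
```

```text
t 7.5 pos [588.9 139.5 264.1] f [2.4 3.2 4.4] m [ 0.63 -0.44  0.02] g 0.0
[[-0.973, 0.231, 0.019], [0.231, 0.973, 0.003], [-0.018, 0.007, -1.0]] xang 166.64
```

View pics/w7.png

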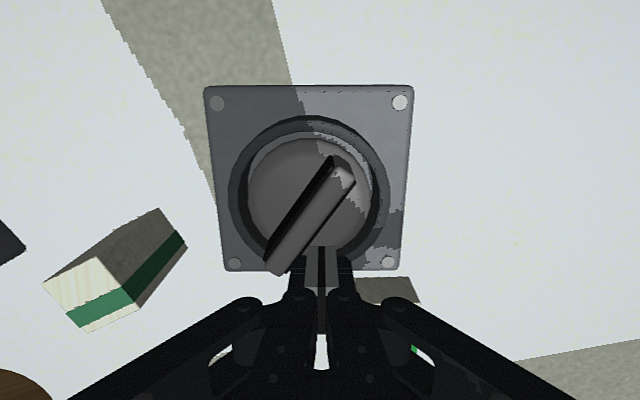

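View pics/s7.png

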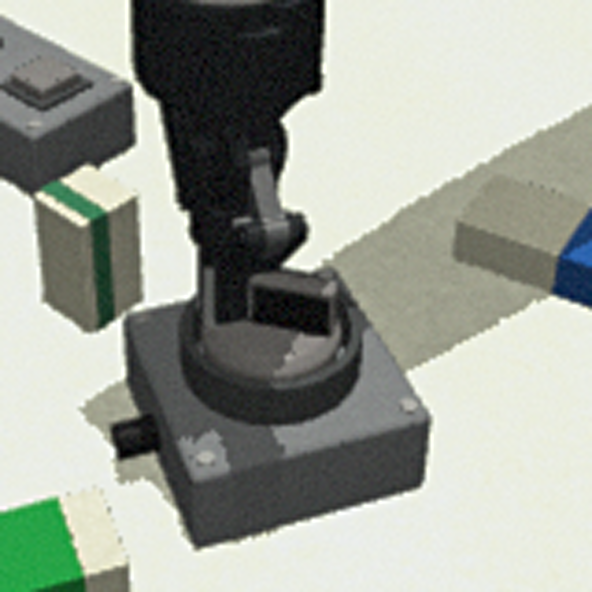

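Emit:
{"fn": "jog_arm", "kwargs": {
  "motion": [
    [0, [0, 0.006, -0.002], 0],
    [0, [0, 0.014, -0.002], 0],
    [0, [0, 0.022, -0.002], 0],
    [0, [0, 0.03, -0.002], 0],
    [0, [0, 0.034, -0.002], 0],
    [0, [0, 0.034, -0.002], 0],
    [0, [0, 0.034, -0.06], 0],
    [0, [0, 0.034, -0.09], 0],
    [0, [0, 0.034, -0.09], 0],
    [0, [0, 0.034, -0.09], 0]
  ]
}}

```text
t: 8.43
position: [595.9, 172.5, 359.0]
tool_rot: [0.362, 3.093, 0.01]
contact_force: [0.7, 0.6, 0.2]
grip_width: -0.2
```

```bash
python3 - <<'E'
from st import *
st()
a=env.camera('wrist');save(a,'w8.png')
m=env.camera_model('wrist')
for r in env.tip_of('wrist','reset_top')[:2]: print(r['location'],r['confidence'],atz(m,r['location'],62))
a=env.camera('scene');save(cv2.resize(a[150:310,270:430],None,fx=3.7,fy=3.7,interpolation=2),'s8.png')
E
```

```text
t 8.43 pos [595.9 172.5 359. ] f [0.7 0.6 0.2] m [-0.01 -0.02  0.04] g -0.2
[[-0.973, 0.231, 0.028], [0.231, 0.973, 0.003], [-0.026, 0.009, -1.0]] xang 166.64
[280.3, 144.7] 0.36 [557.25223626 150.18008355  62.        ]
```

View pics/w8.png

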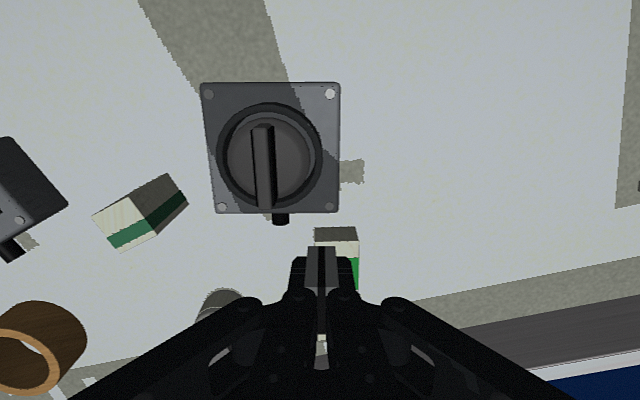

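View pics/s8.png

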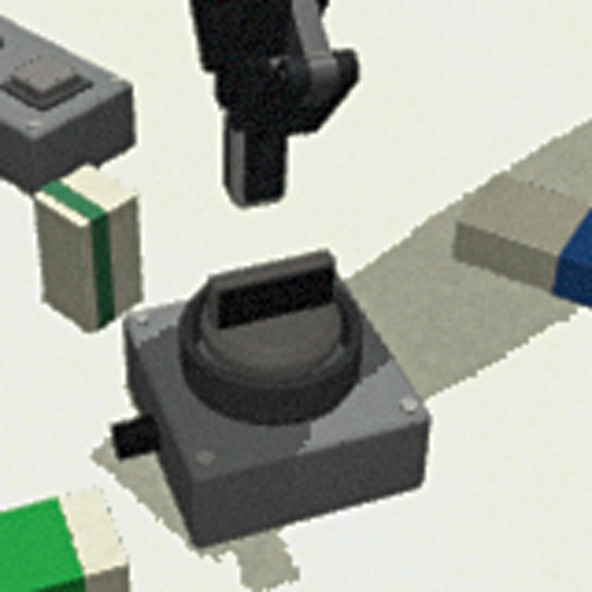

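Emit:
{"fn": "jog_arm", "kwargs": {
  "motion": [
    [0, [-0.018, -0.318, -0.002], 0],
    [0, [-0.018, -0.318, -0.002], 0],
    [0, [-0.018, -0.318, -0.002], 0],
    [0, [-0.018, -0.318, -0.002], 0],
    [0, [-0.018, -0.318, -0.002], 0],
    [0, [-0.018, -0.318, -0.002], 0],
    [0, [-0.018, -0.318, -0.002], 0],
    [0, [-0.018, -0.318, -0.002], 0],
    [0, [-0.018, -0.318, -0.002], 0],
    [0, [-0.018, -0.318, -0.002], 0],
    [0, [-0.018, -0.318, -0.002], 0],
    [0, [-0.018, -0.318, -0.002], 0]
  ]
}}

```text
t: 9.58
position: [538.7, -140.1, 352.2]
tool_rot: [0.362, 3.106, 0.007]
contact_force: [-0.2, 0.5, 0.4]
grip_width: 0.0
```

```bash
python3 - <<'E'
from st import *
s,R=st(); tip=s['position']+173.3*R[:,2]; print('tip',tip)
a=env.camera('wrist');save(a,'w9.png')
m=env.camera_model('wrist')
for t in ['reset_top','start_top']:
  for r in env.tip_of('wrist',t)[:2]: print(t,r['location'],r['confidence'],atz(m,r['location'],62))
a=env.camera('scene');save(a,'s9.png')
E
```

```text
t 9.58 pos [ 538.7 -140.1  352.2] f [-0.2  0.5  0.4] m [-0.   -0.02  0.02] g 0.0
[[-0.973, 0.23, 0.015], [0.23, 0.973, 0.003], [-0.014, 0.006, -1.0]] xang 166.72
tip [ 541.38902476 -139.64206429  178.94504605]
reset_top [317.6, 193.9] 0.77 [ 545.61883713 -142.34110665   62.        ]
start_top [245.7, 237.9] 0.83 [ 571.00391614 -214.19619967   62.        ]
```

View pics/w9.png

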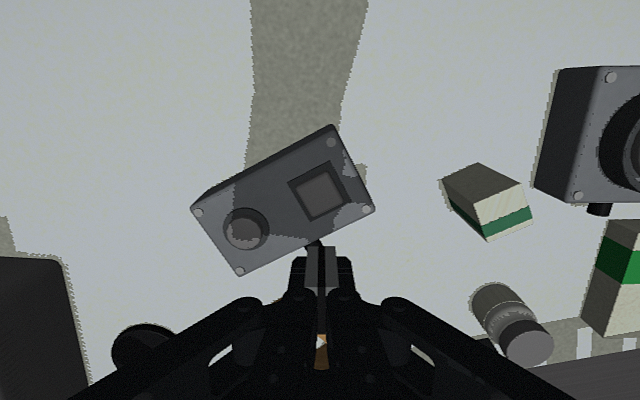

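View pics/s9.png

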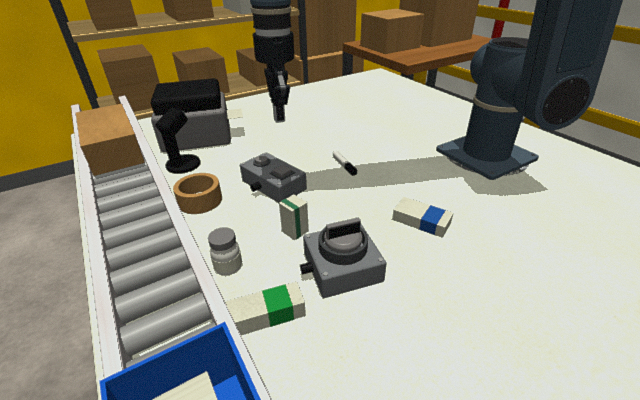

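Emit:
{"fn": "jog_arm", "kwargs": {
  "motion": [
    [0, [-0.003, -0.001, 0.04], 0],
    [0, [-0.003, -0.001, 0.075], 0],
    [0, [-0.003, -0.001, 0.095], 0],
    [0, [-0.003, -0.001, 0.105], 0],
    [0, [-0.003, -0.001, 0.109], 0],
    [0, [-0.003, -0.001, 0.109], 0],
    [0, [-0.003, -0.001, 0.109], 0]
  ]
}}

```text
t: 10.37
position: [544.3, -141.6, 246.0]
tool_rot: [0.36, 3.101, 0.005]
contact_force: [-0.6, 0.1, 0.7]
grip_width: -0.2
```

```bash
python3 - <<'E'
from st import *
s,R=st(); tip=s['position']+173.3*R[:,2]; print('tip',tip)
a=env.camera('wrist');save(a,'w10.png')
a=env.camera('scene');save(cv2.resize(a[100:220,210:360],None,fx=4,fy=4,interpolation=2),'s10.png')
E
```

```text
t 10.37 pos [ 544.3 -141.6  246. ] f [-0.6  0.1  0.7] m [-0.02  0.01  0.01] g -0.2
[[-0.973, 0.229, 0.02], [0.229, 0.973, 0.001], [-0.019, 0.005, -1.0]] xang 166.77
tip [ 547.70019152 -141.48870086   72.76121366]
```

View pics/w10.png

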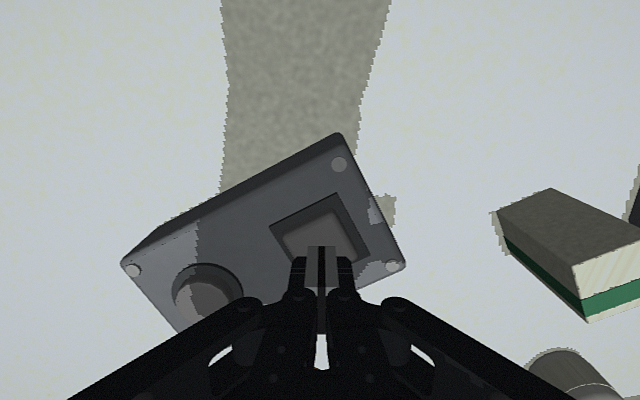

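View pics/s10.png

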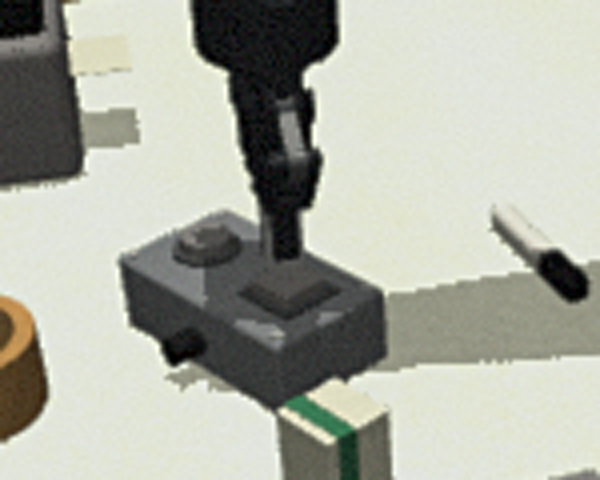

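Emit:
{"fn": "jog_arm", "kwargs": {
  "motion": [
    [0, [0.003, 0, 0.004], 0],
    [0, [0.003, 0, 0.008], 0],
    [0, [0.003, 0, 0.011], 0],
    [0, [0.003, 0, 0.014], 0],
    [0, [0.003, 0, 0.016], 0],
    [0, [0.003, 0, 0.016], 0],
    [0, [0.003, 0, 0.016], 0]
  ]
}}

```text
t: 11.05
position: [542.1, -141.3, 231.3]
tool_rot: [0.36, 3.099, 0.004]
contact_force: [-0.6, -0.2, 3.6]
grip_width: -0.2
```

Emit:
{"fn": "jog_arm", "kwargs": {
  "motion": [
    [0, [0, 0, 0.002], 0],
    [0, [0, 0, 0.004], 0],
    [0, [0, 0, 0.004], 0],
    [0, [0, 0, 0.004], 0]
  ]
}}

```text
t: 11.38
position: [542.2, -141.3, 229.4]
tool_rot: [0.36, 3.098, 0.003]
contact_force: [-4.2, 1.0, 11.1]
grip_width: -0.3
```

Emit:
{"fn": "jog_arm", "kwargs": {
  "motion": [
    [0, [0, 0, 0.002], 0],
    [0, [0, 0, 0.004], 0],
    [0, [0, 0, 0.004], 0],
    [0, [0, 0, 0.004], 0]
  ]
}}

```text
t: 11.72
position: [542.1, -141.2, 229.2]
tool_rot: [0.359, 3.097, 0.002]
contact_force: [-7.8, 2.0, 18.8]
grip_width: -0.5
```

```bash
python3 - <<'E'
from st import *
s,R=st(); print('tip',s['position']+173.3*R[:,2])
a=env.camera('scene');save(cv2.resize(a[100:220,210:360],None,fx=4,fy=4,interpolation=2),'s11.png')
E
```

```text
t 11.72 pos [ 542.1 -141.2  229.2] f [-7.8  2.  18.8] m [0.49 1.66 0.03] g -0.5
[[-0.973, 0.229, 0.024], [0.229, 0.973, -0.002], [-0.023, 0.004, -1.0]] xang 166.76
tip [ 546.21720528 -141.48126592   55.97105105]
```

View pics/s11.png

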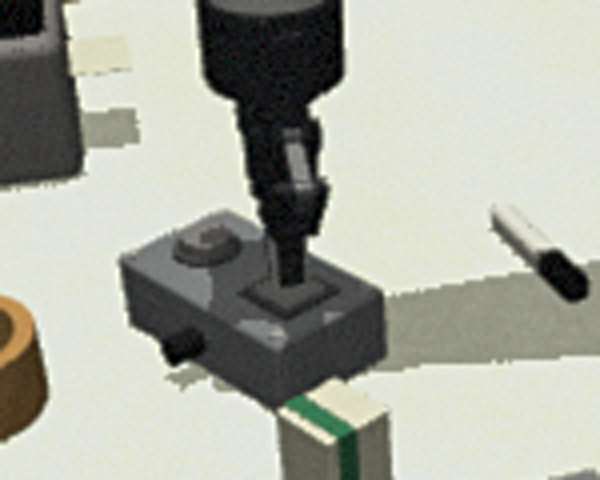

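Emit:
{"fn": "jog_arm", "kwargs": {
  "motion": [
    [0, [0, 0, -0.01], 0],
    [0, [0, 0, -0.03], 0],
    [0, [0, 0, -0.07], 0],
    [0, [0, 0, -0.11], 0],
    [0, [0, 0, -0.13], 0],
    [0, [0, 0, -0.13], 0],
    [0, [0, 0, -0.13], 0],
    [0, [0, 0, -0.13], 0]
  ]
}}

```text
t: 12.43
position: [538.9, -140.9, 357.6]
tool_rot: [0.36, 3.099, 0.003]
contact_force: [-0.9, -0.2, -0.8]
grip_width: 0.2
```

```bash
python3 - <<'E'
from st import *
st()
a=env.camera('scene');save(a,'s12.png');save(cv2.resize(a[140:310,210:400],None,fx=3.4,fy=3.4,interpolation=2),'s12z.png')
b=env.camera('top');save(b,'t12.png')
E
```

```text
t 12.43 pos [ 538.9 -140.9  357.6] f [-0.9 -0.2 -0.8] m [ 0.   -0.01  0.03] g 0.2
[[-0.973, 0.229, 0.021], [0.229, 0.973, -0.001], [-0.021, 0.004, -1.0]] xang 166.76
```

View pics/s12z.png

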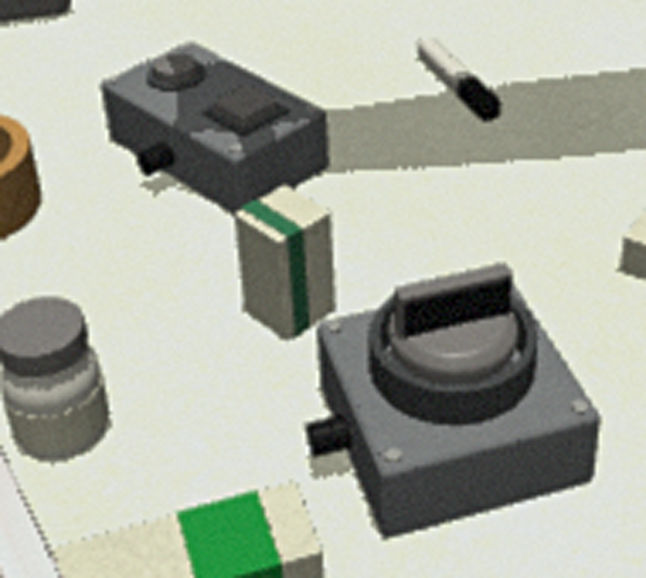

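View pics/t12.png

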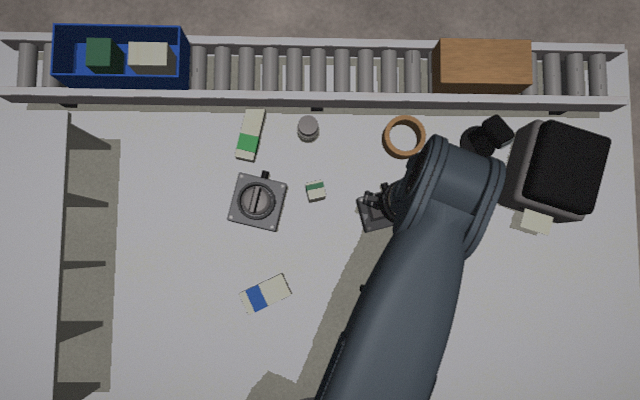

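```bash
python3 - <<'E'
from h import *
a=cv2.imread('pics/scene1.png')[140:330,160:400].astype(int);b=cv2.imread('pics/s12.png')[140:330,160:400].astype(int)
d=np.abs(a-b).max(2); print((d[55:]>60).sum(), np.argwhere(d[55:]>60)[:8])
print(env.finish_job())
E
```

```text
2 [[  0 103]
 [  1 106]]
the job is handed in; nothing more can be done
None
```

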